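# Seat the loose nozzle and hold the rinse box open

## Task

We are about to load the rinse box: first stand the loose tall nozzle tip upright, wide end down, fully home in the seat block that is empty, and let go of it. Then take the rinse box's lid by its ball knob, lift it to 55 degrees open (it falls shut by itself, so nothing else may prop it) and finish still gripping it there, keeping it steady so that a colleague can put the nozzles in. Leave the short nozzle in its seat and do not shift the other things lying about.

Things in the scene. Friction and masses are not known exactly. Their poses are not given: they have to be found in the camera images.
- tall_nozzle: The loose white plastic nozzle tip, 70 mm tall, standing on the table on its wide end (29 mm across for the lowest 10 mm, tapering gently to 24 mm at 50 mm height, then a steeper cone to 8 mm at the tip; about 25.5 mm across at 38 mm height). About 30 g. Origin: centre of its underside; z: up along its axis.
- short_nozzle: A second white nozzle tip of the same width, 55 mm tall, already standing in the other seat block; leave it. Loose. Origin: centre of its underside; z: up.
- empty_seat: The empty seat block: grey plastic, 52 x 52 mm, 18 mm high, fixed to the table, with one round blind bore in the middle, 32.5 mm wide and 14 mm deep (floor of the bore 4 mm above the table), edge chamfered 2 mm. A nozzle seated in it has its underside 4 mm above the table. Origin: centre of the block's underside, on the bore's axis; z: up.
- full_seat: The identical seat block that the short nozzle stands in, fixed to the table. Origin: centre of its underside.
- rinse_box: The rinse box: open-topped steel box, 140 mm deep (its x), 190 mm wide (its y), 80 mm high, fixed to the table, with a steel lid on it. Origin: centre of its underside; its x points horizontally from the front (knob side) to the hinge side, z up.
- lid (a joint): The lid's hinge angle in rad: 0 is shut, it grows as the lid opens (55 degrees = 0.96), stop at 1.75. The hinge line runs along the box's far top edge, parallel to the box's y. No spring, catch or friction: the lid (about 0.35 kg, 144 mm deep, 194 mm wide, sheet top 5 mm above the hinge line) falls shut from any angle below about 1.4 when not held.
- lid_hinge (a point): Middle of the lid's hinge line, 80 mm above the table. Its axes are the lid's: x along the lid away from the knob side, y along the hinge line, z out of the lid's top face.
- lid_knob (a point): Centre of the black ball knob, 28 mm diameter, on a 12 mm stem on the lid's top face near its front edge. In the lid's frame the centre lies 122 mm in front of the hinge line and 37 mm above it (32 mm above the lid's top face): with the lid shut it is 117 mm above the table. Its axes turn with the lid.
- grease_tin: Bystander: round tin with a lid, 66 mm wide, 31 mm high, loose. Origin: centre of its underside.
- ferrule: Bystander: steel weld ferrule, 50 mm flange, 30 mm high, loose. Origin: centre of its underside.
- cap_a: Bystander: flip cap, 48 x 44 x 30 mm, loose. Origin: centre of its underside.
- cap_b: Bystander: flip cap, 48 x 44 x 30 mm, loose. Origin: centre of its underside.
- tape_measure: Bystander: tape measure, 33 x 69 x 60 mm, loose. Origin: centre of its underside.
Mind the look-alikes: they are no part of the job. What is shaped like the full_seat but pink or purple is not meant.

How it is judged:
By the outcome, as a careful person would: the job done as asked, in the order asked, and still so for the second after the job is handed in, while the arm keeps its last pose, push and grip.
It also fails if it takes over 54 s, if anything falls off the work surface, if the arm or the gripper's body presses on something with over 40 N, if the wrist force passes 120 N, or if a joint passes its speed limit or range.

## Robot

A 7-joint arm with a two-finger parallel gripper is mounted at the origin on a cart in front of the work surface, level with it; the furniture and walls round the work are solid. World frame = base frame: x ahead of the robot, y to its left, z up, the work surface at z = 0. Lengths are in m, angles in rad, forces in N, time in s.
With the tool pointing down it reaches from about 0.4 to 0.9 m from the base axis. Payload 5.5 kg.
Tool frame: the origin (TCP) lies between the finger pads, 19 mm behind the fingertips; this is the grasp point; z points along the fingers, y is the line along which they close (so a half turn about z gives the same grasp; the last joint's range is limited). The gripper opens to 92 mm and grips with 3 to 60 N. Pads are 19 mm wide; open, the fingers measure 130 mm over their backs; the gripper's body (75 mm by 190 mm) begins 47 mm behind the grasp point.
Start: joints at [1.39, 0.501, -0.427, 1.55, 0.221, 1.138, -0.21], TCP at [0.279, -0.587, 0.246] pointing down, gripper open.
Joint ranges: [-2.88, 2.88], [-0.31, 2.03], [-1.54, 1.56], [0.2, 2.42], [-1.41, 4.55], [0.19, 2.02], [-2.57, 2.57]. Speed limits (rad/s): [2.57, 2.57, 3.14, 3.14, 3.14, 3.14, 3.14].

## Interface

Orientations are given as a unit quaternion [w, x, y, z].
In Python, from station import robot gives the robot as it stands.
- The arm moves only by the tool servo_tool, never from a script. Its argument "series" is a list of rows, each an object of numbers: "dx", "dy", "dz": the shift along the world's x, y, z in mm; "twist": the turn about the world's z in rad; "grip": the finger opening in mm, from 0 to 91.8. A call has 1 to 20 rows; each row shifts and turns the commanded pose from where the row before left it; what a row does not reach is not made up. A row lasts 1/12 s, in which the tool goes at most 41.7 mm and 7.16 degrees, less where a joint would pass 70% of its speed; a pose out of reach is approached as far as the arm can. A call is refused whole if a number of a shift passes 41.7 or a number of a turn 0.125, either way. A call with a gripper value outside its range is refused whole. The fingers move at their own pace and stop on an object; "newtons" is the grip in N (left out, the last holds). Time passes only in rows, so rows that do not move let the fingers close. It gives the time, the measured TCP pose, the force, the opening and the grip force at its end, in the units of the state.
- robot.observe(): the state, without advancing time (a new reading comes with each control period).
- robot.capture(name): name is "scene" or "top" or "wrist"; returns the picture (384x512x3 uint8, red, green, blue); there is no depth.
- robot.camera_params(name): a dict with "K" (3x3 intrinsics, pixels), "world_to_cam" (4x4, takes a point from world to camera coordinates). Camera axes: x right, y down, z forward; pixel columns grow to the right and rows downward; lengths in m; the calibration is good to about 2 mm. The wrist camera is an equidistant fisheye: a pixel r from the principal point sees the ray r / f radians off the axis. A picture is of the moment at which its call begins: read the wrist's pose just before it. camera_params takes no time and is no camera call; for the wrist camera it gives the pose at the moment of the call.
- robot.close_job(): hands the job in; it is judged then, once.
Trained networks look in the newest picture that a camera, given by its name, has taken for a name from the list of things; names that differ only in an ending like _2 or _b are one class to them, and where a whole thing is asked for, a point or a joint stands for the part that bears it (a point fixed in the world has none). Each returns a list of dicts, best first, with "score" (0 to 1); they miss things now and then, are a little off and sometimes report something else, mostly with a low value. They report only what shows in the picture. A call takes as long as a camera call. They do not tell look-alikes from the thing itself.
- robot.recognise(name, camera): "pixel" ([row, column] in pixels, amid what is visible of it).
- robot.trace(name, camera): "mask" (384x512 bool, what is visible of it) and "pixel" ([row, column] in pixels, amid what is visible of it).
The state is a dict: "clock": time; "joints": joint angles; "dq": joint speeds; "joint_efforts": joint torques, N m; "eef_pos": TCP position; "orientation": TCP orientation; "contact_force": force on the tool from outside, world axes, zero at the start; "torque": the same for the moment, N m; "opening": finger opening in m; "grasp_force": force on a finger pad.
Only numpy, scipy, OpenCV 4.12 (cv2) and the standard library are available. Lean on these libraries where they do the work, as an engineer would, in place of code of your own. Each camera call takes 0.05 s, during which the arm holds its last target. There are 200 camera calls.

## Working session

There is one attempt and no reset: what is moved stays moved. The work goes in short steps, Python scripts to look and compute and a tool call to move; the robot and the scene stay as the last step left them, time stands still between calls to the robot, and variables do not carry over. Pictures are saved under pics/ and viewed, at most 10 in all, crops included, and the job is handed in when it is done.

Besides the shell and the picture viewer there is one more tool, called after "Emit:" by a JSON object that holds its "fn" and its "kwargs". servo_tool: Moves the arm, as the interface text tells. Its arguments: {"type":"object","properties":{"series":{"type":"array","items":{"type":"object","properties":{"dx":{"type":"number"},"dy":{"type":"number"},"dz":{"type":"number"},"twist":{"type":"number"},"grip":{"type":"number"}}}},"newtons":{"type":"number"}},"required":["series"]}

```bash
mkdir -p pics; cat > h.py <<'E'
import numpy as np, cv2
from station import robot
def P(c): 
    p=robot.camera_params(c); return np.array(p["K"]),np.array(p["world_to_cam"])
def ray(c,px,par=None):
    K,T=par or P(c); v,u=px
    a,b=(u-K[0,2])/K[0,0],(v-K[1,2])/K[1,1]
    if c=="wrist":
        r=np.hypot(a,b); d=np.array([a/r*np.sin(r),b/r*np.sin(r),np.cos(r)]) if r>1e-9 else np.array([0,0,1.])
    else: d=np.array([a,b,1.])
    R=T[:3,:3]; return -R.T@T[:3,3], R.T@d
def atz(c,px,z,par=None):
    o,d=ray(c,px,par); return o+d*(z-o[2])/d[2]
def proj(c,X,par=None):
    K,T=par or P(c); p=T[:3,:3]@np.asarray(X)+T[:3,3]
    if c=="wrist":
        r=np.hypot(p[0],p[1]); t=np.arctan2(r,p[2]); a,b=p[:2]/max(r,1e-9)*t
    else: a,b=p[:2]/p[2]
    return np.array([K[1,1]*b+K[1,2],K[0,0]*a+K[0,2]])
def save(n,img): cv2.imwrite(f"pics/{n}.png",img[:,:,::-1])
E
python3 - <<'E'
from h import *
np.set_printoptions(precision=3,suppress=True)
Z=dict(tall_nozzle=.035,short_nozzle=.035,empty_seat=.015,full_seat=.015,rinse_box=.08,lid_knob=.117,grease_tin=.03,ferrule=.02,cap_a=.02,tape_measure=.05)
ims=[]
for c in("scene","top"):
    im=robot.capture(c); ims.append(im)
    for n,z in Z.items():
        for r in robot.recognise(n,c)[:4]:
            print(c,n,round(r["score"],2),np.round(r["pixel"]),atz(c,r["pixel"],z))
save("scene0",ims[0]);save("top0",ims[1])
s=robot.observe();print(s["clock"],s["eef_pos"],s["orientation"])
for c in("scene","top"): print(ray(c,(192,256)))
E
```

```text
scene tall_nozzle 0.64 [255. 220.] [0.414 0.254 0.035]
scene short_nozzle 0.53 [233. 193.] [0.528 0.265 0.035]
scene short_nozzle 0.53 [168. 324.] [ 0.616 -0.263  0.035]
scene empty_seat 0.68 [226. 222.] [0.54  0.174 0.015]
scene full_seat 0.72 [216. 270.] [0.509 0.037 0.015]
scene full_seat 0.71 [245. 254.] [0.424 0.149 0.015]
scene full_seat 0.58 [278. 184.] [0.41  0.353 0.015]
scene full_seat 0.57 [242. 196.] [0.517 0.265 0.015]
scene rinse_box 0.94 [179. 321.] [ 0.504 -0.14   0.08 ]
scene lid_knob 0.86 [168. 320.] [ 0.505 -0.135  0.117]
scene lid_knob 0.25 [235. 195.] [0.416 0.314 0.117]
scene grease_tin 0.76 [192. 215.] [0.688 0.109 0.03 ]
scene grease_tin 0.28 [166. 322.] [ 0.635 -0.27   0.03 ]
scene ferrule 0.64 [206. 356.] [ 0.408 -0.195  0.02 ]
scene ferrule 0.37 [228. 222.] [0.528 0.182 0.02 ]
scene cap_a 0.54 [260. 140.] [0.519 0.412 0.02 ]
scene cap_a 0.51 [207. 190.] [0.669 0.203 0.02 ]
scene tape_measure 0.89 [195. 380.] [ 0.379 -0.257  0.05 ]
top short_nozzle 0.46 [200. 192.] [0.533 0.263 0.035]
top empty_seat 0.66 [200. 222.] [0.537 0.168 0.015]
top full_seat 0.75 [210. 261.] [0.504 0.035 0.015]
top full_seat 0.73 [233. 165.] [0.423 0.352 0.015]
top full_seat 0.7 [207. 190.] [0.512 0.272 0.015]
top full_seat 0.68 [229. 229.] [0.439 0.139 0.015]
top rinse_box 0.65 [190. 333.] [ 0.567 -0.192  0.08 ]
top lid_knob 0.59 [191. 335.] [ 0.558 -0.193  0.117]
top grease_tin 0.6 [155. 240.] [0.689 0.106 0.03 ]
top cap_a 0.71 [163. 212.] [0.662 0.202 0.02 ]
top cap_a 0.54 [227. 198.] [0.446 0.241 0.02 ]
top cap_a 0.52 [203. 148.] [0.522 0.412 0.02 ]
top tape_measure 0.7 [191. 334.] [ 0.566 -0.202  0.05 ]
top tape_measure 0.66 [242. 354.] [ 0.401 -0.266  0.05 ]
1.1 [ 0.279 -0.587  0.246] [-0.     0.975  0.22   0.   ]
(array([-0.307,  0.664,  0.683]), array([ 0.707, -0.501, -0.499]))
(array([0.409, 0.066, 1.273]), array([ 0.123, -0.011, -0.992]))
```

```bash
python3 - <<'E'
import cv2
a=cv2.imread("pics/scene0.png")[130:310,110:410];b=cv2.imread("pics/top0.png")[120:280,110:410]
cv2.imwrite("pics/a.png",cv2.resize(a,None,fx=2.6,fy=2.6,interpolation=2));cv2.imwrite("pics/b.png",cv2.resize(b,None,fx=2.6,fy=2.6,interpolation=2))
E
```

```text
(no output)
```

View pics/a.png

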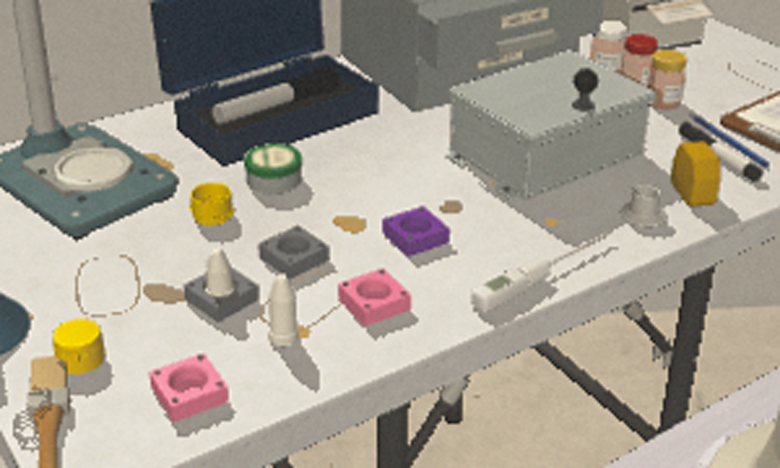

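View pics/b.png

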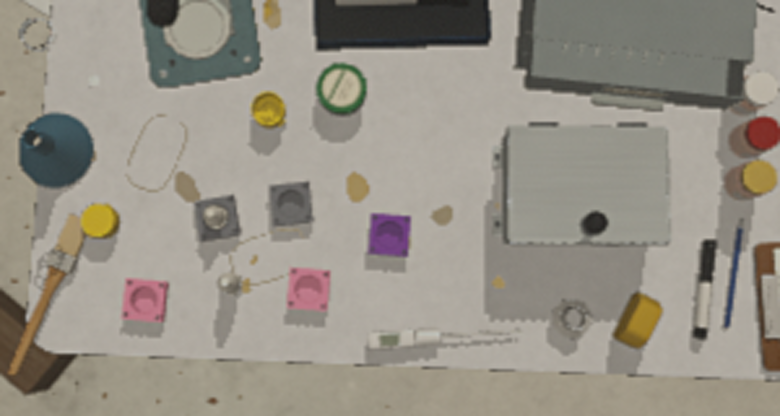

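The empty grey seat is at scene (226,222) and top (198,222). The tall nozzle is at scene (249,219) and top (229,198), and its tip shows best in top. The knob is at scene (164,335) and top (205,339). The pink and purple blocks are decoys.

```bash
python3 - <<'E'
from h import *
np.set_printoptions(precision=4,suppress=True)
def c2(s,p): x,y=p; return (130+y/2.6,110+x/2.6) if s=="scene" else (120+y/2.6,110+x/2.6)
def tri(a,b):
    A=np.zeros((3,3));v=np.zeros(3)
    for o,d in (a,b):
        d=d/np.linalg.norm(d);M=np.eye(3)-np.outer(d,d);A+=M;v+=M@o
    return np.linalg.solve(A,v)
print("knob",tri(ray("scene",c2("scene",(586,81))),ray("top",c2("top",(595,222)))),atz("top",c2("top",(595,222)),.117),atz("scene",c2("scene",(586,81)),.117))
print("tip",atz("top",c2("top",(229,282)),.068),atz("scene",c2("scene",(284,275)),.068),atz("scene",c2("scene",(284,340)),.0))
print("seat",atz("top",c2("top",(291,203)),.018),atz("scene",c2("scene",(294,243)),.018))
for n,p in dict(FL=(507,241),FR=(668,243),BR=(668,127),BL=(507,126)).items(): print(n,atz("top",c2("top",p),.085))
K,T=P("wrist");print(-T[:3,:3].T@T[:3,3],T[:3,:3].T[:,2],K[0])
E
```

```text
knob [ 0.5139 -0.2026  0.1168] [ 0.5139 -0.2026  0.117 ] [ 0.5137 -0.2024  0.117 ]
tip [0.4391 0.2358 0.068 ] [0.442  0.2389 0.068 ] [0.4352 0.2454 0.    ]
seat [0.5427 0.166  0.018 ] [0.5457 0.1668 0.018 ]
FL [ 0.4923 -0.1027  0.085 ]
FR [ 0.4923 -0.2984  0.085 ]
BR [ 0.6355 -0.3019  0.085 ]
BL [ 0.6342 -0.1033  0.085 ]
[ 0.3444 -0.5553  0.3847] [-0.2409 -0.1143 -0.9638] [297.3186   0.     253.253 ]
```

Emit:
{"fn": "servo_tool", "kwargs": {"series": [{"dx": 30, "dy": 25, "twist": -0.11, "grip": 60}, {"dx": 30, "dy": 25, "twist": -0.11}, {"dx": 25, "dy": 30, "twist": -0.11}, {"dx": 20, "dy": 35, "twist": -0.11}, {"dx": 15, "dy": 35}, {"dx": 10, "dy": 38}, {"dx": 5, "dy": 38}, {"dx": 5, "dy": 40}, {"dx": 5, "dy": 40}, {"dy": 40}, {"dy": 40}, {"dy": 40}, {"dy": 40}, {"dy": 40}, {"dy": 40}, {"dy": 40}, {"dy": 40}, {"dy": 40}, {"dy": 40}, {"dy": 40}]}}

```text
schema error: expected keys dx, dy, dz, twist, grip
```

Emit:
{"fn": "servo_tool", "kwargs": {"series": [{"dx": 30, "dy": 25, "dz": 0, "twist": -0.11, "grip": 60}, {"dx": 30, "dy": 25, "dz": 0, "twist": -0.11, "grip": 60}, {"dx": 25, "dy": 30, "dz": 0, "twist": -0.11, "grip": 60}, {"dx": 25, "dy": 30, "dz": 0, "twist": -0.11, "grip": 60}, {"dx": 20, "dy": 35, "dz": 0, "twist": 0, "grip": 60}, {"dx": 15, "dy": 35, "dz": 0, "twist": 0, "grip": 60}, {"dx": 5, "dy": 40, "dz": 0, "twist": 0, "grip": 60}, {"dx": 0, "dy": 40, "dz": 0, "twist": 0, "grip": 60}, {"dx": 0, "dy": 40, "dz": 0, "twist": 0, "grip": 60}, {"dx": 0, "dy": 40, "dz": 0, "twist": 0, "grip": 60}, {"dx": 0, "dy": 40, "dz": 0, "twist": 0, "grip": 60}, {"dx": 0, "dy": 40, "dz": 0, "twist": 0, "grip": 60}, {"dx": 0, "dy": 40, "dz": 0, "twist": 0, "grip": 60}, {"dx": 0, "dy": 40, "dz": 0, "twist": 0, "grip": 60}, {"dx": 0, "dy": 40, "dz": 0, "twist": 0, "grip": 60}, {"dx": 0, "dy": 40, "dz": 0, "twist": 0, "grip": 60}, {"dx": 0, "dy": 40, "dz": 0, "twist": 0, "grip": 60}, {"dx": 0, "dy": 40, "dz": 0, "twist": 0, "grip": 60}, {"dx": 0, "dy": 40, "dz": 0, "twist": 0, "grip": 60}, {"dx": 0, "dy": 0, "dz": 0, "twist": 0, "grip": 60}]}}

```text
clock: 2.77
eef_pos: [0.4286, 0.1217, 0.2468]
orientation: [-0.002, 1.0, 0.007, 0.002]
contact_force: [0.1, 0.2, 0.6]
opening: 0.0598
grasp_force: 0.0
```

Emit:
{"fn": "servo_tool", "kwargs": {"series": [{"dx": 0, "dy": 30, "dz": 0, "twist": 0, "grip": 60}, {"dx": 0, "dy": 30, "dz": 0, "twist": 0, "grip": 60}, {"dx": 0, "dy": 10, "dz": 0, "twist": 0, "grip": 60}, {"dx": 0, "dy": 0, "dz": 0, "twist": 0, "grip": 60}, {"dx": 0, "dy": 0, "dz": 0, "twist": 0, "grip": 60}]}}

```text
clock: 3.18
eef_pos: [0.429, 0.1831, 0.2455]
orientation: [0.0, 1.0, 0.003, -0.0]
contact_force: [-1.4, -0.6, -0.7]
opening: 0.06
grasp_force: 0.0
```

```bash
python3 - <<'E'
from h import *
np.set_printoptions(precision=4,suppress=True)
par=P("wrist");s=robot.observe();im=robot.capture("wrist");save("w1",im)
print(s["eef_pos"],s["orientation"])
for n,z in dict(tall_nozzle=.035,empty_seat=.018,short_nozzle=.035).items():
    for r in robot.trace(n,"wrist")[:4]:
        v,u=np.nonzero(r["mask"]); print(n,round(r["score"],2),np.round(r["pixel"]),atz("wrist",r["pixel"],z,par),(v.min(),v.max(),u.min(),u.max()))
o=im.copy()
for X in [(.4391,.2358,.07),(.4391,.2358,0),(.5427,.166,.018)]:
    p=proj("wrist",X,par);cv2.circle(o,(int(p[1]),int(p[0])),3,(255,0,0),1)
save("w1o",cv2.resize(o,None,fx=1.5,fy=1.5))
E
```

```text
[0.429  0.1831 0.2455] [ 0.0001  1.      0.0027 -0.0001]
tall_nozzle 0.73 [162. 204.] [0.4362 0.2438 0.035 ] (np.int64(145), np.int64(171), np.int64(191), np.int64(217))
empty_seat 0.86 [ 75. 265.] [0.5409 0.1701 0.018 ] (np.int64(52), np.int64(97), np.int64(242), np.int64(288))
empty_seat 0.5 [158. 206.] [0.4387 0.243  0.018 ] (np.int64(145), np.int64(171), np.int64(191), np.int64(217))
short_nozzle 0.75 [ 90. 186.] [0.5232 0.264  0.035 ] (np.int64(80), np.int64(101), np.int64(174), np.int64(199))
```

View pics/w1o.png

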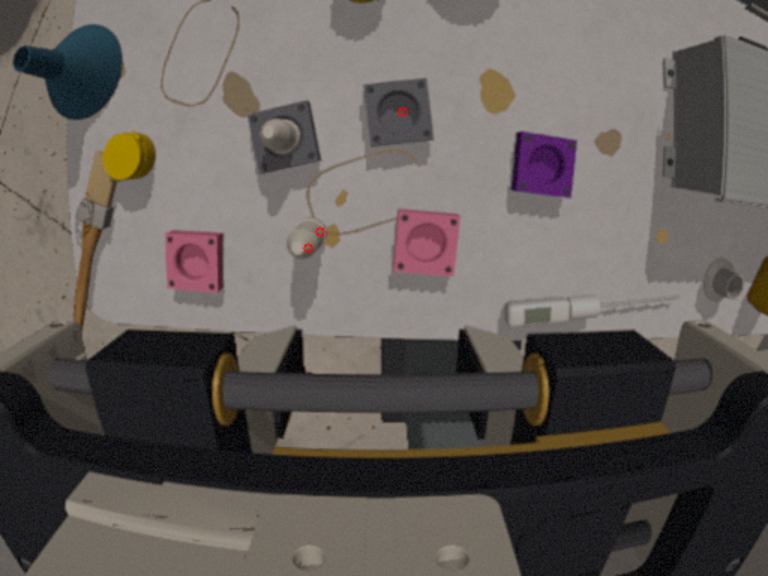

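Emit:
{"fn": "servo_tool", "kwargs": {"series": [{"dx": 8, "dy": 30, "dz": -20, "twist": 0, "grip": 60}, {"dx": 0, "dy": 21, "dz": -30, "twist": 0, "grip": 60}, {"dx": 0, "dy": 0, "dz": -40, "twist": 0, "grip": 60}, {"dx": 0, "dy": 0, "dz": -30, "twist": 0, "grip": 60}, {"dx": 0, "dy": 0, "dz": 0, "twist": 0, "grip": 60}, {"dx": 0, "dy": 0, "dz": 0, "twist": 0, "grip": 60}]}}

```text
clock: 3.88
eef_pos: [0.4361, 0.2327, 0.1246]
orientation: [0.001, 1.0, 0.002, -0.002]
contact_force: [-0.4, 0.3, 1.1]
opening: 0.0601
grasp_force: 0.0
```

```bash
python3 - <<'E'
from h import *
np.set_printoptions(precision=4,suppress=True)
par=P("wrist");s=robot.observe();im=robot.capture("wrist");save("w2",im)
print(s["eef_pos"],s["orientation"])
for n,z in dict(tall_nozzle=.035,empty_seat=.018).items():
    for r in robot.trace(n,"wrist")[:3]:
        v,u=np.nonzero(r["mask"]); print(n,round(r["score"],2),np.round(r["pixel"]),atz("wrist",r["pixel"],z,par),(v.min(),v.max(),u.min(),u.max()))
o=cv2.resize(im,None,fx=1.5,fy=1.5)
for X in [(.437,.2435,.07),(.437,.2435,0),(.5427,.169,.018)]:
    p=proj("wrist",X,par)*1.5;cv2.circle(o,(int(p[1]),int(p[0])),3,(255,0,0),1)
save("w2o",o)
E
```

```text
[0.4361 0.2327 0.1246] [ 0.0008  1.      0.0016 -0.0018]
tall_nozzle 0.55 [190. 240.] [0.4425 0.2443 0.035 ] (np.int64(169), np.int64(216), np.int64(223), np.int64(256))
empty_seat 0.69 [ 71. 329.] [0.5402 0.1711 0.018 ] (np.int64(38), np.int64(101), np.int64(294), np.int64(362))
```

View pics/w2o.png

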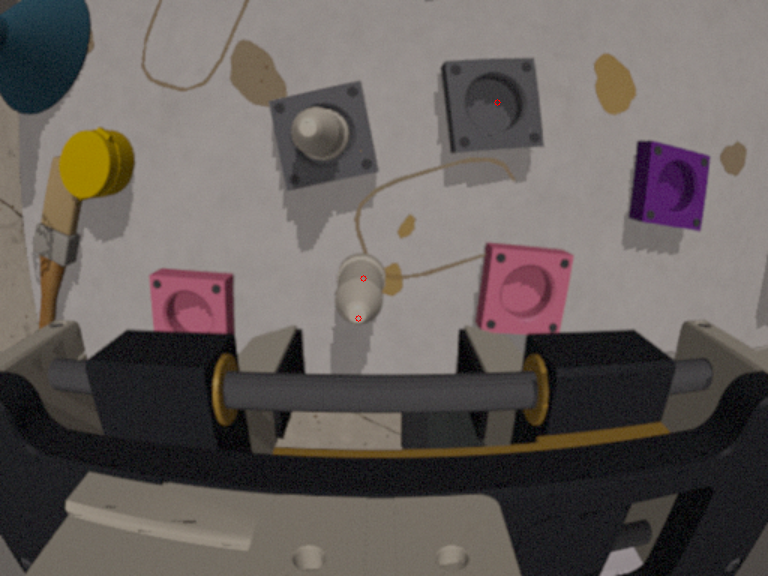

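The nozzle base centre shows at about (361,276) and the tip at (358,316), so the nozzle is near (0.4375, 0.244). The bore centre shows at (495,104), which is about (0.542, 0.170).

Emit:
{"fn": "servo_tool", "kwargs": {"series": [{"dx": 1.5, "dy": 11, "dz": 0, "twist": 0, "grip": 60}, {"dx": 0, "dy": 0, "dz": -30, "twist": 0, "grip": 60}, {"dx": 0, "dy": 0, "dz": -30, "twist": 0, "grip": 60}, {"dx": 0, "dy": 0, "dz": -26, "twist": 0, "grip": 60}, {"dx": 0, "dy": 0, "dz": 0, "twist": 0, "grip": 60}, {"dx": 0, "dy": 0, "dz": 0, "twist": 0, "grip": 60}, {"dx": 0, "dy": 0, "dz": 0, "twist": 0, "grip": 24}, {"dx": 0, "dy": 0, "dz": 0, "twist": 0, "grip": 22}, {"dx": 0, "dy": 0, "dz": 0, "twist": 0, "grip": 20}, {"dx": 0, "dy": 0, "dz": 0, "twist": 0, "grip": 20}, {"dx": 0, "dy": 0, "dz": 0, "twist": 0, "grip": 20}, {"dx": 0, "dy": 0, "dz": 0, "twist": 0, "grip": 20}], "newtons": 10}}

```text
clock: 5.03
eef_pos: [0.439, 0.2449, 0.04]
orientation: [-0.0, 1.0, 0.002, 0.0]
contact_force: [-0.1, -0.9, 5.2]
opening: 0.0262
grasp_force: 10.1
```

Emit:
{"fn": "servo_tool", "kwargs": {"series": [{"dx": 0, "dy": 0, "dz": 15, "twist": 0, "grip": 20}, {"dx": 0, "dy": 0, "dz": 25, "twist": 0, "grip": 20}, {"dx": 25, "dy": -18, "dz": 5, "twist": 0, "grip": 20}, {"dx": 26, "dy": -19, "dz": 0, "twist": 0, "grip": 20}, {"dx": 26, "dy": -19, "dz": 0, "twist": 0, "grip": 20}, {"dx": 26, "dy": -19, "dz": 0, "twist": 0, "grip": 20}, {"dx": 0, "dy": 0, "dz": 0, "twist": 0, "grip": 20}, {"dx": 0, "dy": 0, "dz": 0, "twist": 0, "grip": 20}, {"dx": 0, "dy": 0, "dz": 0, "twist": 0, "grip": 20}]}}

```text
clock: 5.78
eef_pos: [0.5409, 0.1702, 0.0842]
orientation: [-0.0, 1.0, 0.002, -0.001]
contact_force: [-0.2, 0.2, 0.2]
opening: 0.0261
grasp_force: 10.0
```

```bash
python3 - <<'E'
from h import *
np.set_printoptions(precision=4,suppress=True)
par=P("wrist");s=robot.observe();im=robot.capture("wrist");save("w3",im)
e=s["eef_pos"];print(e,s["orientation"],s["opening"],s["grasp_force"])
for n,z in dict(tall_nozzle=.08,empty_seat=.018).items():
    for r in robot.trace(n,"wrist")[:3]:
        v,u=np.nonzero(r["mask"]); print(n,round(r["score"],2),np.round(r["pixel"]),atz("wrist",r["pixel"],z,par),(v.min(),v.max(),u.min(),u.max()))
o=cv2.resize(im[100:300,160:360],None,fx=3,fy=3,interpolation=2)
t=np.linspace(0,6.28,40)
def circ(cx,cy,z,r,col):
    for a in t:
        p=(proj("wrist",(cx+r*np.cos(a),cy+r*np.sin(a),z),par)-[100,160])*3;cv2.circle(o,(int(p[1]),int(p[0])),1,col,-1)
circ(.542,.170,.018,.01825,(255,0,0)); circ(e[0],e[1],e[2]-.038,.0145,(0,255,0)); circ(e[0],e[1],e[2]+.032,.004,(0,255,0))
save("w3o",o)
E
```

```text
[0.5409 0.1702 0.0842] [-0.0002  1.      0.0018 -0.0006] 0.026135799510703835 9.970466389349895
empty_seat 0.9 [190. 259.] [0.555  0.1671 0.018 ] (np.int64(162), np.int64(219), np.int64(215), np.int64(291))
```

View pics/w3o.png

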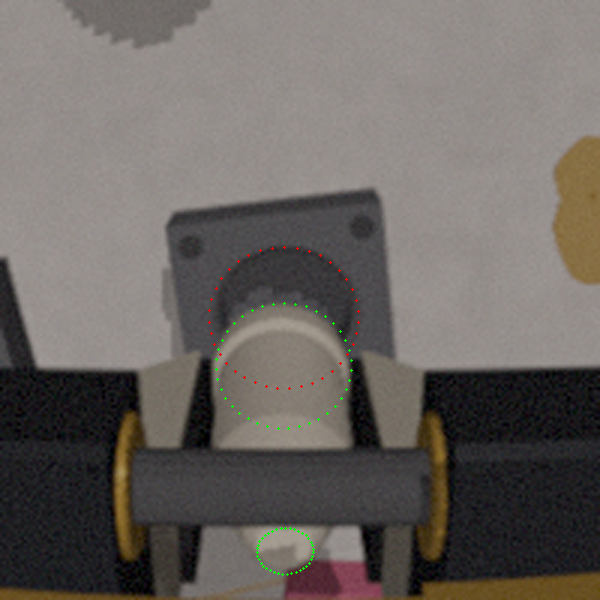

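```bash
python3 - <<'E'
from h import *
im=cv2.imread("pics/w3.png")[155:235,205:305]
g=cv2.resize(im,None,fx=7,fy=7,interpolation=cv2.INTER_CUBIC)
g=np.clip((g.astype(float)-30)*1.7,0,255).astype(np.uint8)
for k in range(0,100,10): cv2.putText(g,str(205+k),(k*7,8),0,.35,(0,255,255),1); cv2.line(g,(k*7,10),(k*7,14),(0,255,255),1)
for k in range(0,80,10): cv2.putText(g,str(155+k),(0,k*7+4),0,.35,(0,255,255),1)
cv2.imwrite("pics/w3z.png",g)
E
```

```text
(no output)
```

View pics/w3z.png

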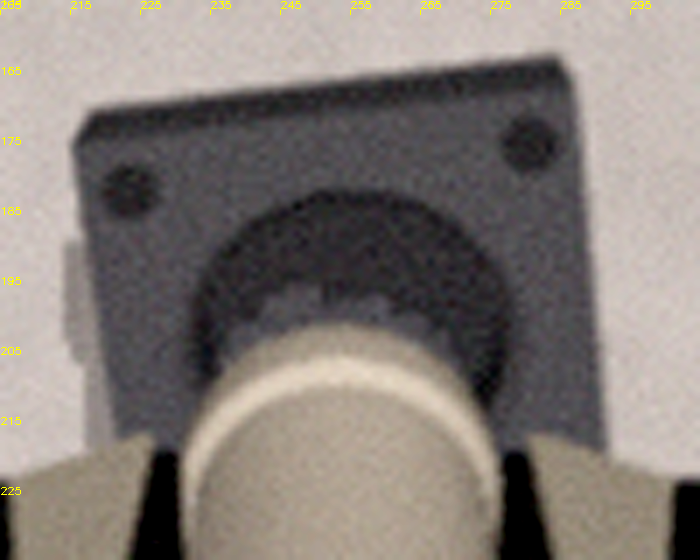

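```bash
python3 - <<'E'
from h import *
np.set_printoptions(precision=4,suppress=True)
par=P("wrist")
f=lambda x,y:atz("wrist",(155+y/7-.5,205+x/7-.5),.018,par)[:2]
L,R=f(84,143),f(568,90);d=(R-L);n=np.array([d[1],-d[0]])/np.linalg.norm(d)
if n[0]>0:n=-n
print(L,R,np.linalg.norm(d),(L+R)/2+.026*n,n)
# point on left / right edges further down
for p in ((100,300),(118,440),(585,300),(603,440),(350,188),(190,330),(512,330)):
    q=f(*p);print(p,q,(q-L)@d/np.linalg.norm(d),(q-L)@n)
E
```

```text
[0.565  0.1985] [0.5708 0.1494] 0.049444674058015406 [0.542  0.1709] [-0.9931 -0.1173]
(100, 300) [0.5482 0.1973] -0.0007425556261113405 0.016767192004571926
(118, 440) [0.5326 0.1958] -0.0011218130581002858 0.03241354280805086
(585, 300) [0.5485 0.1469] 0.049357181812389815 0.02236502040969722
(603, 440) [0.5329 0.1443] 0.050103207064507584 0.0381662002775923
(350, 188) [0.5604 0.1714] 0.026402272892876808 0.007737107238068079
(190, 330) [0.545  0.1879] 0.008167150330176206 0.021037061898817513
(512, 330) [0.5452 0.1544] 0.041491749920586185 0.024764667918303642
```

The nozzle base edge (top at row 201) matches the TCP estimate. The bore centre is about 1.2 mm further in +x and 0.4 mm in +y, so I correct for that and lower.

Emit:
{"fn": "servo_tool", "kwargs": {"series": [{"dx": 1.2, "dy": 0.4, "dz": 0, "twist": 0, "grip": 20}, {"dx": 0, "dy": 0, "dz": -12, "twist": 0, "grip": 20}, {"dx": 0, "dy": 0, "dz": -10, "twist": 0, "grip": 20}, {"dx": 0, "dy": 0, "dz": 0, "twist": 0, "grip": 20}, {"dx": 0, "dy": 0, "dz": -4, "twist": 0, "grip": 20}, {"dx": 0, "dy": 0, "dz": -4, "twist": 0, "grip": 20}, {"dx": 0, "dy": 0, "dz": -4, "twist": 0, "grip": 20}, {"dx": 0, "dy": 0, "dz": -3, "twist": 0, "grip": 20}, {"dx": 0, "dy": 0, "dz": 0, "twist": 0, "grip": 20}, {"dx": 0, "dy": 0, "dz": 0, "twist": 0, "grip": 20}]}}

```text
clock: 6.77
eef_pos: [0.5428, 0.1704, 0.0474]
orientation: [0.0, 1.0, 0.002, -0.0]
contact_force: [0.9, -0.5, 0.6]
opening: 0.0258
grasp_force: 10.0
```

Emit:
{"fn": "servo_tool", "kwargs": {"series": [{"dx": 0, "dy": 0, "dz": -2, "twist": 0, "grip": 20}, {"dx": 0, "dy": 0, "dz": -1.5, "twist": 0, "grip": 20}, {"dx": 0, "dy": 0, "dz": -1, "twist": 0, "grip": 20}, {"dx": 0, "dy": 0, "dz": 0, "twist": 0, "grip": 20}, {"dx": 0, "dy": 0, "dz": 0, "twist": 0, "grip": 20}]}}

```text
clock: 7.18
eef_pos: [0.5434, 0.1706, 0.044]
orientation: [0.0, 1.0, 0.002, 0.001]
contact_force: [-1.1, -0.3, 6.5]
opening: 0.0265
grasp_force: 10.2
```

Emit:
{"fn": "servo_tool", "kwargs": {"series": [{"dx": 0, "dy": 0, "dz": 0, "twist": 0, "grip": 32}, {"dx": 0, "dy": 0, "dz": 0, "twist": 0, "grip": 40}, {"dx": 0, "dy": 0, "dz": 0, "twist": 0, "grip": 50}, {"dx": 0, "dy": 0, "dz": 0, "twist": 0, "grip": 55}, {"dx": 0, "dy": 0, "dz": 15, "twist": 0, "grip": 60}, {"dx": 0, "dy": 0, "dz": 30, "twist": 0, "grip": 60}, {"dx": 0, "dy": 0, "dz": 40, "twist": 0, "grip": 60}, {"dx": 0, "dy": 0, "dz": 40, "twist": 0, "grip": 60}, {"dx": 0, "dy": 0, "dz": 30, "twist": 0, "grip": 60}, {"dx": -5, "dy": -35, "dz": 20, "twist": 0, "grip": 60}, {"dx": -5, "dy": -40, "dz": 0, "twist": 0, "grip": 60}, {"dx": -5, "dy": -40, "dz": 0, "twist": 0, "grip": 60}, {"dx": -5, "dy": -40, "dz": 0, "twist": 0, "grip": 60}, {"dx": -5, "dy": -40, "dz": 0, "twist": 0, "grip": 60}, {"dx": -5, "dy": -35, "dz": 0, "twist": 0, "grip": 60}, {"dx": 0, "dy": 0, "dz": 0, "twist": 0, "grip": 60}, {"dx": 0, "dy": 0, "dz": 0, "twist": 0, "grip": 60}]}}

```text
clock: 8.6
eef_pos: [0.5122, -0.0627, 0.2178]
orientation: [0.0, 1.0, -0.001, -0.0]
contact_force: [-0.3, 0.3, -0.1]
opening: 0.0599
grasp_force: 0.0
```

```bash
python3 - <<'E'
from h import *
np.set_printoptions(precision=4,suppress=True)
par=P("wrist");s=robot.observe();im=robot.capture("wrist")
print(s["eef_pos"],s["orientation"])
for r in robot.trace("lid_knob","wrist")[:2]:
    v,u=np.nonzero(r["mask"]); print(round(r["score"],2),np.round(r["pixel"]),(v.min(),v.max(),u.min(),u.max()))
for r in robot.recognise("lid_knob","wrist")[:2]: print(round(r["score"],2),atz("wrist",r["pixel"],.117,par))
cs=robot.capture("scene");tp=robot.capture("top")
X=(.5425,.1707,0.004)
print(proj("top",(.5425,.1707,.074)),proj("scene",(.5425,.1707,.074)),proj("scene",X))
a=cv2.resize(im,(400,300));b=cv2.resize(cs[180:260,170:277],(400,300),interpolation=2);
c=cv2.resize(tp[170:230,182:262],(400,300),interpolation=2);d=cv2.resize(cs[140:220,285:392],(400,300),interpolation=2)
save("m",np.vstack([np.hstack([a,b]),np.hstack([c,d])]))
E
```

```text
[ 0.5122 -0.0627  0.2178] [ 0.0004  1.     -0.0011 -0.0003]
0.69 [130. 377.] (np.int64(50), np.int64(207), np.int64(293), np.int64(469))
0.9 [ 0.5672 -0.1671  0.117 ]
[196.2374 219.096 ] [206.6979 221.8878] [228.7848 222.599 ]
```

View pics/m.png

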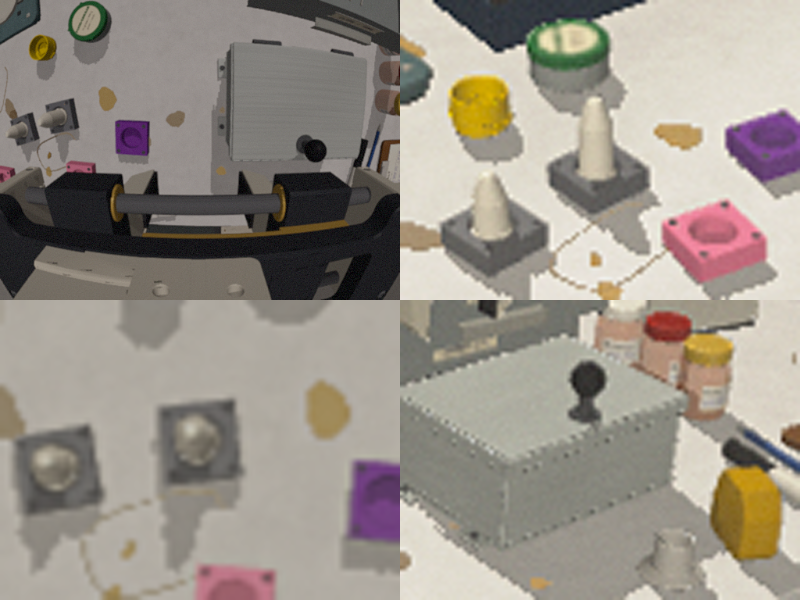

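The tall nozzle stands upright in the grey seat (tile b), and the short nozzle is undisturbed. The knob shows at wrist pixel (row 191, column 402).

```bash
python3 - <<'E'
from h import *
par=P("wrist");im=robot.capture("wrist")
m=(im.max(2)<60).astype(np.uint8);m[:,:370]=0;m[:,440:]=0;m[:165]=0;m[212:]=0
n,l,st,c=cv2.connectedComponentsWithStats(m)
for i in range(1,n):
    if st[i,4]>100: print(st[i],c[i],atz("wrist",(c[i][1],c[i][0]),.117,par))
print(proj("wrist",(.5139,-.2026,.117),par))
E
```

```text
[384 176  38  34 877] [403.1277081  192.23261117] [ 0.51547591 -0.19473641  0.117     ]
[193.87328048 409.95903651]
```

Emit:
{"fn": "servo_tool", "kwargs": {"series": [{"dx": 2, "dy": -40, "dz": 0, "twist": 0, "grip": 60}, {"dx": 0, "dy": -40, "dz": 0, "twist": 0, "grip": 60}, {"dx": 0, "dy": -40, "dz": 0, "twist": 0, "grip": 60}, {"dx": 0, "dy": -20, "dz": -20, "twist": 0, "grip": 60}, {"dx": 0, "dy": 0, "dz": 0, "twist": 0, "grip": 60}, {"dx": 0, "dy": 0, "dz": 0, "twist": 0, "grip": 60}]}}

```text
clock: 9.4
eef_pos: [0.514, -0.2, 0.1968]
orientation: [-0.001, 1.0, 0.001, -0.001]
contact_force: [0.3, 0.2, -0.1]
opening: 0.0601
grasp_force: 0.0
```

```bash
python3 - <<'E'
from h import *
par=P("wrist");s=robot.observe();im=robot.capture("wrist");e=s["eef_pos"];print(e)
o=cv2.resize(im,None,fx=1.5,fy=1.5)
for X in [(.5139,-.2026,.117),(.492,-.103,.085),(.492,-.298,.085),(.636,-.103,.085)]:
    p=proj("wrist",X,par)*1.5;print(p);cv2.circle(o,(int(p[1]),int(p[0])),3,(255,0,0),1)
save("w5",o)
E
```

```text
[ 0.51403474 -0.20001693  0.19675251]
[303.24419435 386.86528493]
[319.05952687 226.39913078]
[319.75102522 538.03888528]
[ 82.34806076 214.46865029]
```

View pics/w5.png

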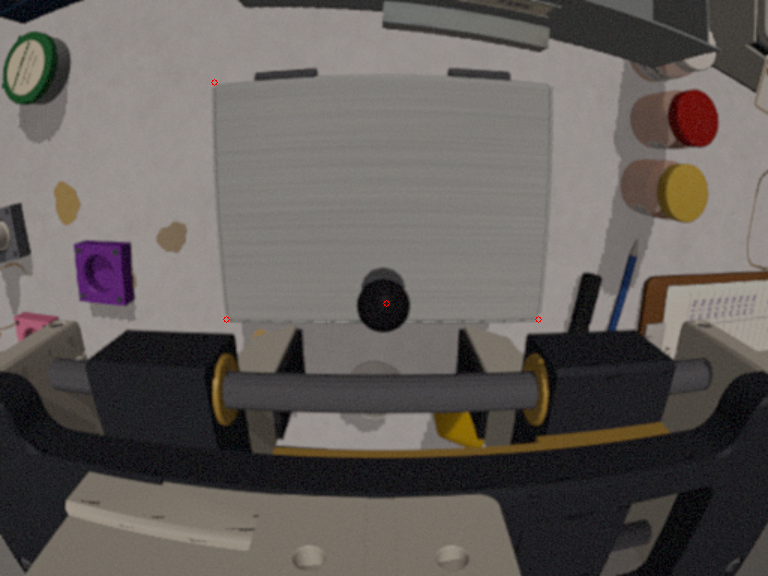

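The knob centre shows at (384,305), about 2 px off the prediction, so I take it as (0.513, −0.201, 0.117).

Emit:
{"fn": "servo_tool", "kwargs": {"series": [{"dx": -1, "dy": -1, "dz": -30, "twist": 0, "grip": 60}, {"dx": 0, "dy": 0, "dz": -30, "twist": 0, "grip": 60}, {"dx": 0, "dy": 0, "dz": -20, "twist": 0, "grip": 60}, {"dx": 0, "dy": 0, "dz": 0, "twist": 0, "grip": 60}, {"dx": 0, "dy": 0, "dz": 0, "twist": 0, "grip": 60}, {"dx": 0, "dy": 0, "dz": 0, "twist": 0, "grip": 26}, {"dx": 0, "dy": 0, "dz": 0, "twist": 0, "grip": 22}, {"dx": 0, "dy": 0, "dz": 0, "twist": 0, "grip": 22}, {"dx": 0, "dy": 0, "dz": 0, "twist": 0, "grip": 22}, {"dx": 0, "dy": 0, "dz": 0, "twist": 0, "grip": 22}, {"dx": 0, "dy": 0, "dz": 0, "twist": 0, "grip": 22}], "newtons": 25}}

```text
clock: 10.37
eef_pos: [0.5142, -0.2014, 0.1187]
orientation: [0.001, 1.0, 0.002, 0.001]
contact_force: [-0.5, -0.5, 3.0]
opening: 0.0266
grasp_force: 25.0
```

Emit:
{"fn": "servo_tool", "kwargs": {"series": [{"dx": 1.8, "dy": 0, "dz": 5.3, "twist": 0, "grip": 22}, {"dx": 1.9, "dy": 0, "dz": 5.2, "twist": 0, "grip": 22}, {"dx": 2.2, "dy": 0, "dz": 5.1, "twist": 0, "grip": 22}, {"dx": 2.4, "dy": 0, "dz": 5, "twist": 0, "grip": 22}, {"dx": 2.6, "dy": 0, "dz": 4.9, "twist": 0, "grip": 22}, {"dx": 2.8, "dy": 0, "dz": 4.8, "twist": 0, "grip": 22}, {"dx": 3.1, "dy": 0, "dz": 4.6, "twist": 0, "grip": 22}, {"dx": 3.2, "dy": 0, "dz": 4.6, "twist": 0, "grip": 22}, {"dx": 0, "dy": 0, "dz": 0, "twist": 0, "grip": 22}, {"dx": 0, "dy": 0, "dz": 0, "twist": 0, "grip": 22}]}}

```text
clock: 11.2
eef_pos: [0.5335, -0.2012, 0.1577]
orientation: [0.0, 1.0, 0.002, -0.0]
contact_force: [-0.5, -4.9, -4.2]
opening: 0.0267
grasp_force: 25.0
```

Emit:
{"fn": "servo_tool", "kwargs": {"series": [{"dx": 3.4, "dy": 0, "dz": 4.4, "twist": 0, "grip": 22}, {"dx": 3.7, "dy": 0, "dz": 4.2, "twist": 0, "grip": 22}, {"dx": 3.8, "dy": 0, "dz": 4.1, "twist": 0, "grip": 22}, {"dx": 4, "dy": 0, "dz": 3.9, "twist": 0, "grip": 22}, {"dx": 4.1, "dy": 0, "dz": 3.7, "twist": 0, "grip": 22}, {"dx": 4.3, "dy": 0, "dz": 3.5, "twist": 0, "grip": 22}, {"dx": 4.5, "dy": 0, "dz": 3.3, "twist": 0, "grip": 22}, {"dx": 4.6, "dy": 0, "dz": 3.1, "twist": 0, "grip": 22}, {"dx": 4.7, "dy": 0, "dz": 3, "twist": 0, "grip": 22}, {"dx": 4.9, "dy": 0, "dz": 2.7, "twist": 0, "grip": 22}, {"dx": 5, "dy": 0, "dz": 2.5, "twist": 0, "grip": 22}, {"dx": 5, "dy": 0, "dz": 2.3, "twist": 0, "grip": 22}, {"dx": 5.2, "dy": 0, "dz": 2, "twist": 0, "grip": 22}, {"dx": 5.2, "dy": 0, "dz": 1.9, "twist": 0, "grip": 22}, {"dx": 0, "dy": 0, "dz": 0, "twist": 0, "grip": 22}, {"dx": 0, "dy": 0, "dz": 0, "twist": 0, "grip": 22}, {"dx": 0, "dy": 0, "dz": 0, "twist": 0, "grip": 22}]}}

```text
clock: 12.62
eef_pos: [0.5957, -0.2009, 0.2025]
orientation: [0.0, 1.0, 0.002, -0.0]
contact_force: [-3.3, -4.3, 4.0]
opening: 0.0266
grasp_force: 25.0
```

```bash
python3 - <<'E'
from h import *
np.set_printoptions(precision=4,suppress=True)
s=robot.observe();cs=robot.capture("scene");tp=robot.capture("top")
print(s["eef_pos"],s["contact_force"],s["opening"],s["grasp_force"])
def draw(im,c,y0,x0,h,w,f):
    o=cv2.resize(im[y0:y0+h,x0:x0+w],None,fx=f,fy=f,interpolation=2)
    for deg,col in((50,(255,0,0)),(55,(0,255,0)),(60,(0,0,255))):
        t=np.radians(deg);C,S=np.cos(t),np.sin(t)
        def L(x,z): return .636-x*C+z*S,.08+x*S+z*C
        q=[]
        for y in(-.103,-.298):
            X=L(.144,.005);p=(proj(c,(X[0],y,X[1]))-[y0,x0])*f;q.append((int(p[1]),int(p[0])))
        cv2.line(o,q[0],q[1],col,1)
    return o
save("f1",np.vstack([draw(cs,"scene",90,260,150,200,3)]))
E
```

```text
[ 0.5957 -0.2009  0.2025] [-3.2768 -4.3055  3.9941] 0.026607166413368088 25.000352561473846
```

View pics/f1.png

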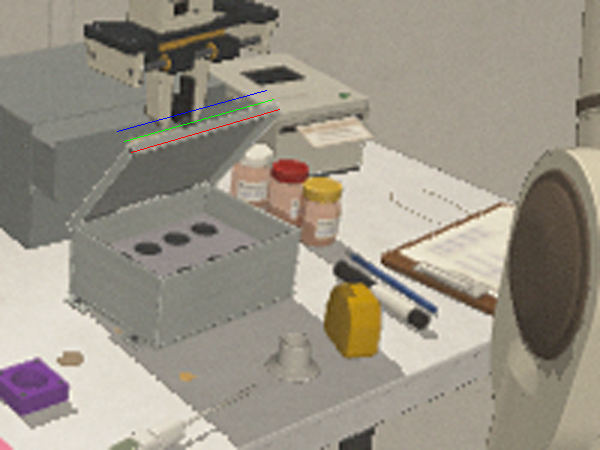

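Emit:
{"fn": "servo_tool", "kwargs": {"series": [{"dx": 0.8, "dy": 0, "dz": 0.3, "twist": 0, "grip": 22}, {"dx": 0, "dy": 0, "dz": 0, "twist": 0, "grip": 22}, {"dx": 0, "dy": 0, "dz": 0, "twist": 0, "grip": 22}, {"dx": 0, "dy": 0, "dz": 0, "twist": 0, "grip": 22}, {"dx": 0, "dy": 0, "dz": 0, "twist": 0, "grip": 22}, {"dx": 0, "dy": 0, "dz": 0, "twist": 0, "grip": 22}]}}

```text
clock: 13.22
eef_pos: [0.5963, -0.2009, 0.2028]
orientation: [0.0, 1.0, 0.002, -0.0]
contact_force: [-3.2, -4.3, 3.6]
opening: 0.0267
grasp_force: 25.0
```

```bash
python3 - <<'E'
from h import *
s=robot.observe();cs=robot.capture("scene")
e=s["eef_pos"];ch=np.hypot(e[0]-.5142,e[2]-.1187);print(e,s["contact_force"],np.degrees(2*np.arcsin(ch/2/.12749)))
y0,x0,f=85,275,7
o=cv2.resize(cs[y0:y0+80,x0:x0+100],None,fx=f,fy=f,interpolation=2)
for deg,col in((50,(255,0,0)),(55,(0,255,0)),(60,(0,0,255))):
    t=np.radians(deg);C,S=np.cos(t),np.sin(t)
    for y in(-.103,-.298):
        q=[]
        for x in(0.002,.144):
            X=(.636-x*C+.005*S,y,.08+x*S+.005*C);p=(proj("scene",X)-[y0,x0]+.5)*f;q.append((int(p[1]),int(p[0])))
        cv2.circle(o,q[1],4,col,1); cv2.circle(o,q[0],4,col,1)
save("f2",o)
E
```

```text
[ 0.59634334 -0.20089265  0.20275704] [-3.1928555  -4.30607206  3.62767732] 54.89491667742431
```

View pics/f2.png

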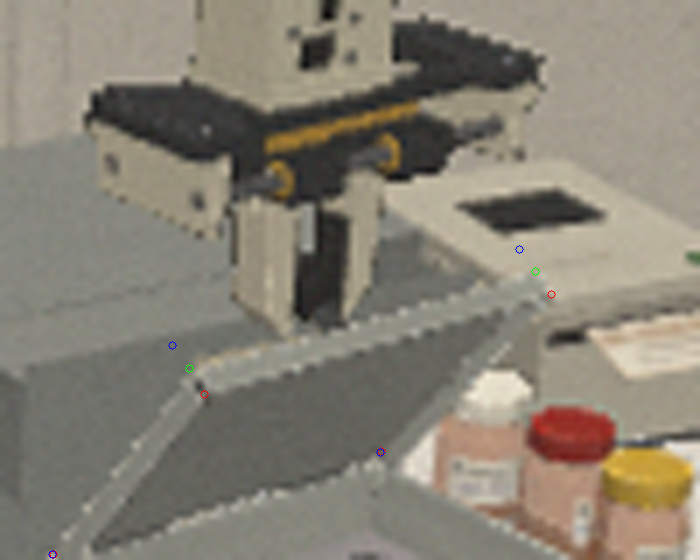

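The lid's top corner lies on the 55° marker at (189,368), and the grip is steady at 25 N.

```bash
python3 -c "
from station import robot
print(robot.close_job())"
```

```text
the job is handed in; nothing more can be done
None
```

The tall nozzle stands upright in the empty grey seat, and the arm is holding the lid by its knob at about 55° open (54.9° by my estimate); I handed the job in at about 13 s on the robot's clock.

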